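# Open the fume absorber by re-pinning its stay

## Robot

A 7-joint arm with a two-finger parallel gripper is mounted at the origin on a cart in front of the work surface, level with it; the furniture and walls round the work are solid. World frame = base frame: x ahead of the robot, y to its left, z up, the work surface at z = 0. Lengths are in m, angles in rad, forces in N, time in s.
With the tool pointing down it reaches from about 0.4 to 0.85 m from the base axis. Payload 6.9 kg.
Tool frame: the origin (TCP) lies at the very end of the fingers, on their centre line; the grasp point (between the pads) lies 19 mm behind it; z points along the fingers, y is the line along which they close (so a half turn about z gives the same grasp; the last joint's range is limited). The gripper opens to 85 mm and grips with 20 to 120 N. Pads are 22 mm wide; open, the fingers measure 114 mm over their backs; the gripper's body (76 mm by 85 mm) begins 54 mm behind the grasp point. The pads swing forward as they close: fully open they stand 13 mm farther back than shut.
Start: joints at [-1.121, 0.507, -0.238, 1.5, 0.126, 1.149, -0.155], TCP at [0.211, 0.588, 0.231] pointing down, gripper open.
Joint ranges: [-3.08, 3.08], [-0.24, 2.05], [-1.43, 1.35], [0, 2.5], [-1.52, 4.66], [0.17, 1.96], [-2.89, 2.89]. Speed limits (rad/s): [2.39, 2.39, 3.14, 3.14, 3.14, 3.14, 3.14].

## Interface

Orientations are given as [roll, pitch, yaw] about the fixed x, y, z axes, in that order (R = Rz(yaw) Ry(pitch) Rx(roll)).
In Python, from bench import * gives the robot as it stands.
- The arm moves only by the tool jog_arm, never from a script. Its argument "moves" is a list of rows, each a list of 6 numbers: the shift along the tool's x, y, z in m, then the turn, a rotation vector about the tool's x, y, z in degrees. A call has 1 to 20 rows; each row is the pose to reach, as a shift and turn from the pose commanded when the call began, along the tool's axes at that moment; what a row does not reach only later rows make up. A row lasts 1/10 s, in which the tool goes at most 50 mm and 8.59 degrees, less where a joint would pass 70% of its speed; a pose out of reach is approached as far as the arm can. A call with a gripper value outside its range is refused whole. "hand" is the finger opening in m, from 0 to 0.0854, set as the call begins (left out, the last holds). The fingers move at their own pace and stop on an object; "force" is the grip in N (left out, the last holds). Time passes only in rows, so rows that repeat a pose let the fingers close. It gives the time, the measured TCP pose, the force, the opening and the grip force at its end, in the units of the state.
- sense(): the state, without advancing time (a new reading comes with each control period).
- read_camera(name): name is "scene" or "top"; returns the picture (400x640x3 uint8, blue, green, red); there is no depth.
- camera_info(name): a dict with "mtx" (3x3 intrinsics, pixels), "k1" (the pictures are not rectified: a ray, as slopes to the right and down, at radius r is drawn at 1 + k1 r^2 times it, then the intrinsics apply), "world_to_cam" (4x4, takes a point from world to camera coordinates). Camera axes: x right, y down, z forward; pixel columns grow to the right and rows downward; lengths in m; the calibration is good to about 2 mm. A picture is of the moment at which its call begins. camera_info takes no time and is no camera call.
- hand_in(): hands the job in; it is judged then, once.
The state is a dict: "time_s": time; "q": joint angles; "joint_velocities": joint speeds; "joint_efforts": joint torques, N m; "position": TCP position; "tcp_rot": TCP orientation; "contact_force": force on the tool from outside, world axes, zero at the start; "wrist_torque": the same for the moment, N m; "gripper_width": opening from 0.0 (shut) to 1.0 (fully open); "grip_force": force on a finger pad.
Only numpy, scipy, OpenCV 4.12 (cv2) and the standard library are available. Lean on these libraries where they do the work, as an engineer would, in place of code of your own. Each camera call takes 0.05 s, during which the arm holds its last target. There are 200 camera calls.

## Task

Soldering is next, so open the wider of the two flat fume absorbers all the way: lift its stay off the pin, push the shutter back, away from you, and drop the stay's end hole, the one next to the black grip, over the pin so that the stay lies flat again. Leave the narrow absorber's shutter as it is.

Things in the scene. Friction and masses are not known exactly. Their poses are not given: they have to be found in the camera images.
- wide_grip (a point): Centre of the black grip at the free end of the steel stay of the WIDE absorber (case 190x120 mm, 36 high). Grip 14 (x) by 14 (y) by 32 mm high, centre 66 mm over the table; it overhangs the case front, so fingers may reach lower. x: along the stay from grip to hinge, the way the shutter opens; y across; z up. Holes of 18 mm lie 94, 64, 34 mm from it along x; at first the pin is in the 94 one.
- wide_stay (a joint): Lift of that stay, rad: 0 flat with a hole over the pin, 0.05 to 0.13 resting on the pin's tip. Its level hinge sits on the shutter, 188 mm beyond the grip centre along x and 18 mm lower. Stay 4 mm thick, 30 wide (12 at the grip); fixed 8 mm pin with tapered tip, reaching 13 mm above the flat stay's underside. Raising the grip 35 to 45 mm clears it and brings it 7 mm along x. Let go, it falls.
- wide_shutter (a joint): Slide of the wide absorber's aluminium shutter, which carries the stay, in m: about 0 shut, pin in the hole farthest from the grip; 0.03 pin in the middle hole; 0.06 wide open, pin in the end hole next to the grip. Grows away from the grip. 1 to 2 N of friction; stops at -0.010 and 0.070.
- narrow_shutter (a joint): Slide of the shutter of the NARROW absorber (case 74 mm wide, otherwise the same build, beside the wide one on its left or right), in m: about 0 when shut, as it is to stay.

How it is judged:
On the way:
1. the wide absorber's stay is lifted clear of its pin (value of joint wide_stay above 0.13 rad), for 0.1 s.
At the end, for the whole second after the job is handed in: The wide absorber's shutter is open 52 to 68 mm, its stay lies flat (within 0.03 rad) with the end hole over the pin, at rest; the narrow absorber's shutter is still shut (-8 to 12 mm) (value of joint wide_shutter between 0.052 and 0.068 m and value of joint wide_stay below 0.03 rad and velocity of joint wide_shutter between -0.005 and 0.005 m/s and value of joint narrow_shutter between -0.008 and 0.012 m); the robot touches nothing.
It fails at once if the narrow absorber's shutter is pushed open (value of joint narrow_shutter above 0.015 m).
It also fails if it takes over 32 s, if anything falls off the work surface, if the arm or the gripper's body presses on something with over 40 N, if the wrist force passes 120 N, or if a joint passes its speed limit or range.

## Working session

There is one attempt and no reset: what is moved stays moved. The work goes in short steps, Python scripts to look and compute and a tool call to move; the robot and the scene stay as the last step left them, time stands still between calls to the robot, and variables do not carry over. Pictures are saved under pics/ and viewed, at most 10 in all, crops included, and the job is handed in when it is done.

Besides the shell and the picture viewer there is one more tool, called as a command line: name --pt "numbers of a row" for each row, then --argument value for the rest. jog_arm: Moves the arm, as the interface text tells. Its arguments: {"type":"object","properties":{"moves":{"type":"array","items":{"type":"array","items":{"type":"number"}}},"hand":{"type":"number"},"force":{"type":"number"}},"required":["moves"]}

```bash
mkdir -p pics
cat > h.py <<'E'
from bench import *
import numpy as np, cv2
def ray(cam,u,v):
    c=camera_info(cam);K=np.array(c["mtx"]);T=np.array(c["world_to_cam"])
    k=c["k1"];d=np.array([(u-K[0,2])/K[0,0],(v-K[1,2])/K[1,1]]);p=d.copy()
    for _ in range(30): p=d/(1+k*(p@p))
    R=T[:3,:3];o=-R.T@T[:3,3];return o,R.T@np.array([p[0],p[1],1])
def atz(cam,u,v,z):
    o,r=ray(cam,u,v);return o+r*(z-o[2])/r[2]
def proj(cam,P):
    c=camera_info(cam);K=np.array(c["mtx"]);T=np.array(c["world_to_cam"])
    q=T[:3,:3]@np.array(P)+T[:3,3];s=q[:2]/q[2];s=s*(1+c["k1"]*(s@s));return K[0,0]*s[0]+K[0,2],K[1,1]*s[1]+K[1,2]
E
python3 - <<'E'
from h import *
for n in("scene","top"):
    cv2.imwrite(f"pics/{n}0.png",read_camera(n)); o,_=ray(n,320,200);print(n,o)
s=sense();print(s["position"],s["tcp_rot"],s["time_s"],s["gripper_width"])
E
```

```text
scene [ 0.05339956 -0.30603617  0.68776688]
top [0.34587836 0.1926443  1.11515073]
[0.21058206 0.58796939 0.23053651] [-3.13998731e+00  2.58121189e-05  2.79778740e+00] 0.1 1.0007348166770529
```

View pics/top0.png

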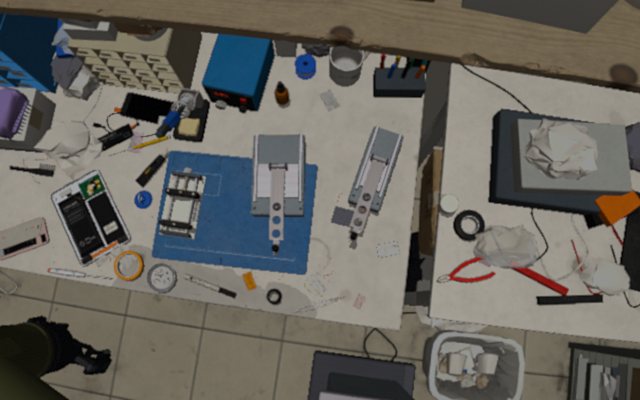

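View pics/scene0.png

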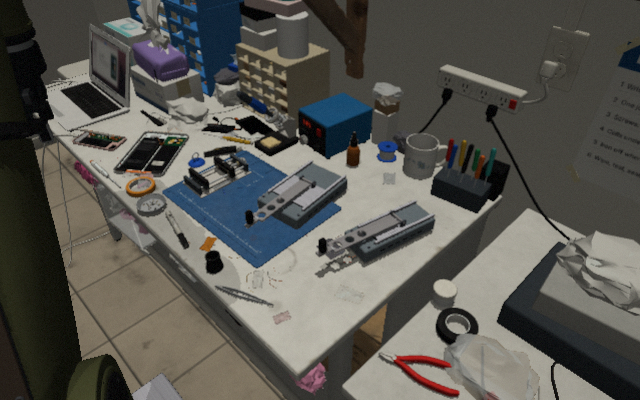

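The wide absorber is the left one in the top view: case columns 253-305, grip about (276,248). The narrow one is to its right, grip about (353,243). I'll take an enlarged crop of the wide one.

Run:
```python
from h import *
a=cv2.imread("pics/top0.png")[120:265,235:385];b=cv2.imread("pics/scene0.png")[150:270,235:355]
A=cv2.resize(a,None,fx=4,fy=4,interpolation=cv2.INTER_CUBIC)[:480]
A=cv2.resize(a[:,:80],None,fx=4,fy=4,interpolation=cv2.INTER_CUBIC);B=cv2.resize(b,None,fx=4,fy=4,interpolation=cv2.INTER_CUBIC)
A=np.vstack([A,np.zeros((0,320,3),np.uint8)]);B=np.vstack([B,np.zeros((100,480,3),np.uint8)])
cv2.imwrite("pics/c0.png",np.hstack([A,B]))
for p in [(276,248),(278,170)]: print(atz("top",*p,.07))
print(atz("scene",249,217,.066))
```

```text
[0.43885269 0.29515363 0.07      ]
[0.60973047 0.31795585 0.07      ]
[0.44167338 0.29846486 0.066     ]
```

View pics/c0.png

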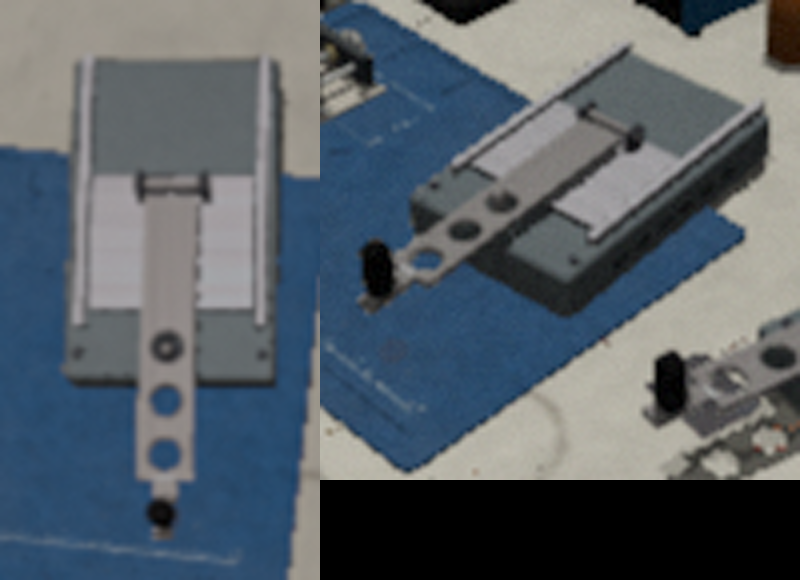

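The crop shows the pin in the hole farthest from the grip. Grip top is at top-view pixel (275.2,248), pin (276.5,206.8), hinge (278,166.3). In the scene view the grip centre is (249.2,217).

Run:
```python
from h import *
g=atz("top",275.2,248,.082);p=atz("top",276.5,206.8,.058);h=atz("top",278,166.3,.05);
c1=atz("top",254.5,135,.036);c2=atz("top",303,135,.036);f1=atz("top",252,215,.036);f2=atz("top",303.5,215.2,.036)
print(g,p,h,"gp",np.linalg.norm((p-g)[:2]),"gh",np.linalg.norm((h-g)[:2]))
for a,b in((g,h),(g,p),(f1,c1),(f2,c2)): d=b-a;print(np.degrees(np.arctan2(d[1],d[0])),np.linalg.norm(d[:2]))
print(atz("scene",249.2,217,.066))
from scipy.spatial.transform import Rotation as R
s=sense();print(R.from_euler("xyz",s["tcp_rot"]).as_matrix().round(3),s["q"])
```

```text
[0.4375434  0.29565323 0.082     ] [0.52962819 0.3094792  0.058     ] [0.62331249 0.32172092 0.05      ] gp 0.09311694986868055 gh 0.18758912592749657
7.987765644832564 0.18758912592749657
8.538829579115802 0.09311694986868055
7.994653756158992 0.18847809639457458
8.778654300662549 0.1885598051355269
[0.44196762 0.29817853 0.066     ]
[[-0.941  0.337 -0.001]
 [ 0.337  0.941 -0.002]
 [-0.    -0.002 -1.   ]] [-1.12149236  0.50822735 -0.23753161  1.50102279  0.12568846  1.14893489
 -0.15480725]
```

jog_arm --pt "-0.03 -0.02 0 0 0 -3" --pt "-0.06 -0.04 0 0 0 -6" --pt "-0.1 -0.063 0.01 0 0 -9" --pt "-0.14 -0.088 0.02 0 0 -12" --pt "-0.18 -0.113 0.03 0 0 -15" --pt "-0.22 -0.138 0.04 0 0 -18" --pt "-0.25 -0.158 0.055 0 0 -21" --pt "-0.28 -0.177 0.07 0 0 -24" --pt "-0.3 -0.19 0.085 0 0 -26" --pt "-0.313 -0.198 0.1 0 0 -27.9" --pt "-0.313 -0.198 0.1 0 0 -27.9" --pt "-0.313 -0.198 0.1 0 0 -27.9" --pt "-0.313 -0.198 0.1 0 0 -27.9" --hand 0.06

```text
time_s: 1.4
position: [0.438, 0.2981, 0.132]
tcp_rot: [3.14, 0.001, -2.997]
contact_force: [0.6, 0.5, -0.2]
gripper_width: 0.702
grip_force: 0.0
```

jog_arm --pt "0 0.001 0.02 0 0 0" --pt "0 0.002 0.04 0 0 0" --pt "0 0.002 0.06 0 0 0" --pt "0 0.002 0.075 0 0 0" --pt "0 0.002 0.083 0 0 0" --pt "0 0.002 0.083 0 0 0" --pt "0 0.002 0.083 0 0 0"

```text
time_s: 2.1
position: [0.4384, 0.2993, 0.049]
tcp_rot: [3.141, 0.001, -2.998]
contact_force: [0.1, 0.5, -0.5]
gripper_width: 0.7
grip_force: 0.0
```

Run:
```python
from h import *
a=read_camera("top")[120:270,235:335];b=read_camera("scene")[140:290,200:350]
f=lambda x:cv2.resize(x,None,fx=3,fy=3,interpolation=cv2.INTER_CUBIC)
cv2.imwrite("pics/c1.png",np.hstack([f(a),f(b)]));s=sense();print(s["position"],s["contact_force"])
```

```text
[0.4387343  0.29906815 0.04922979] [ 0.12509359 -0.6283063  -0.7914343 ]
```

View pics/c1.png

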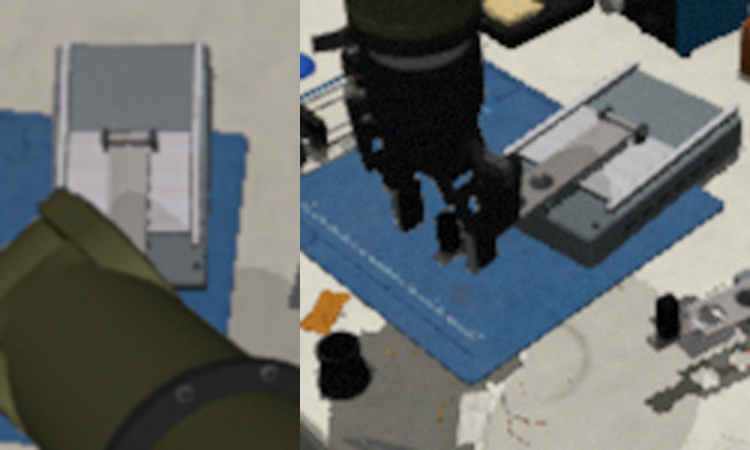

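The grip, at scene crop (447,235), stands between the two fingers. I'll centre 3 mm to the right and close.

jog_arm --pt "0 -0.003 0 0 0 0" --pt "0 -0.003 0 0 0 0" --pt "0 -0.003 0 0 0 0" --pt "0 -0.003 0 0 0 0" --pt "0 -0.003 0 0 0 0" --pt "0 -0.003 0 0 0 0" --pt "0 -0.003 0 0 0 0" --pt "0 -0.003 0 0 0 0" --hand 0 --force 40

```text
time_s: 3.0
position: [0.4389, 0.297, 0.0486]
tcp_rot: [3.14, 0.001, -2.998]
contact_force: [-1.1, 6.0, 2.4]
gripper_width: 0.151
grip_force: 41.7
```

jog_arm --pt "-0.0001 0.001 -0.0035 0 1.05 0" --pt "-0.0001 0.001 -0.0069 0 2.1 0" --pt "-0.0005 0.001 -0.0138 0 4.2 0" --pt "-0.0011 0.001 -0.0206 0 6.3 0" --pt "-0.002 0.001 -0.0275 0 8.4 0" --pt "-0.0031 0.001 -0.0343 0 10.5 0" --pt "-0.0045 0.001 -0.041 0 12.6 0" --pt "-0.0045 0.001 -0.041 0 12.6 0" --pt "-0.0045 0.001 -0.041 0 12.6 0"

```text
time_s: 3.9
position: [0.4436, 0.2977, 0.0891]
tcp_rot: [3.141, -0.218, -2.999]
contact_force: [-0.3, 4.6, 1.1]
gripper_width: 0.162
grip_force: 41.7
```

Run:
```python
from h import *
a=read_camera("top")[120:270,235:335];b=read_camera("scene")[140:290,200:350]
f=lambda x:cv2.resize(x,None,fx=3,fy=3,interpolation=cv2.INTER_CUBIC)
cv2.imwrite("pics/c2.png",np.hstack([f(a),f(b)]));s=sense();print(s["position"],s["contact_force"])
```

```text
[0.44307052 0.29757167 0.08916256] [0.10531614 4.83886084 0.74896503]
```

View pics/c2.png

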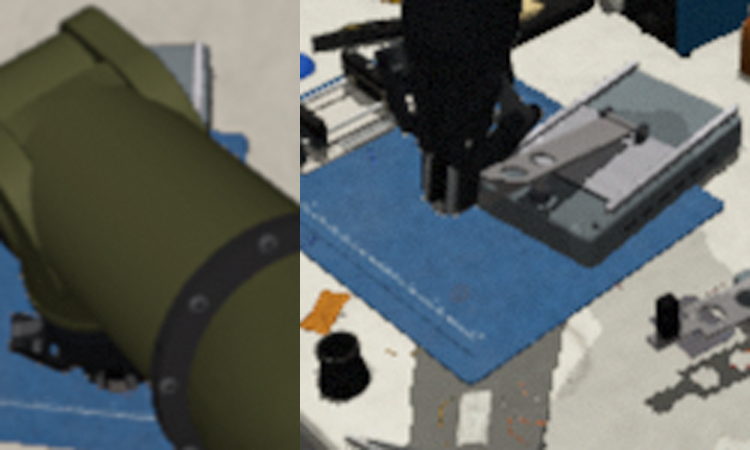

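The stay is lifted clear: the bare pin is visible on the case at crop (540,200). Now I'll push 60 mm along the slide, level.

jog_arm --pt "-0.0049 0 -0.0011 0 0 0" --pt "-0.0098 0 -0.0022 0 0 0" --pt "-0.0147 0 -0.0033 0 0 0" --pt "-0.0195 0 -0.0044 0 0 0" --pt "-0.0244 0 -0.0055 0 0 0" --pt "-0.0293 0 -0.0066 0 0 0" --pt "-0.0342 0 -0.0076 0 0 0" --pt "-0.0391 0 -0.0087 0 0 0" --pt "-0.044 0 -0.0098 0 0 0" --pt "-0.0488 0 -0.0109 0 0 0" --pt "-0.0537 0 -0.012 0 0 0" --pt "-0.0586 0 -0.0131 0 0 0" --pt "-0.0586 0 -0.0131 0 0 0" --pt "-0.0586 0 -0.0131 0 0 0"

```text
time_s: 5.4
position: [0.5032, 0.3056, 0.0892]
tcp_rot: [-3.142, -0.219, -2.999]
contact_force: [0.3, 4.6, 1.3]
gripper_width: 0.155
grip_force: 41.7
```

Run:
```python
from h import *
b=read_camera("scene")[140:260,220:350]
cv2.imwrite("pics/c3.png",cv2.resize(b,None,fx=5,fy=5,interpolation=cv2.INTER_CUBIC));s=sense();print(s["position"],s["contact_force"],proj("scene",[.5296,.3095,.058]))
```

```text
[0.50299925 0.30562935 0.08923396] [1.18090915 4.63581162 1.51280716] (np.float64(278.4781747327971), np.float64(198.72292414832813))
```

View pics/c3.png

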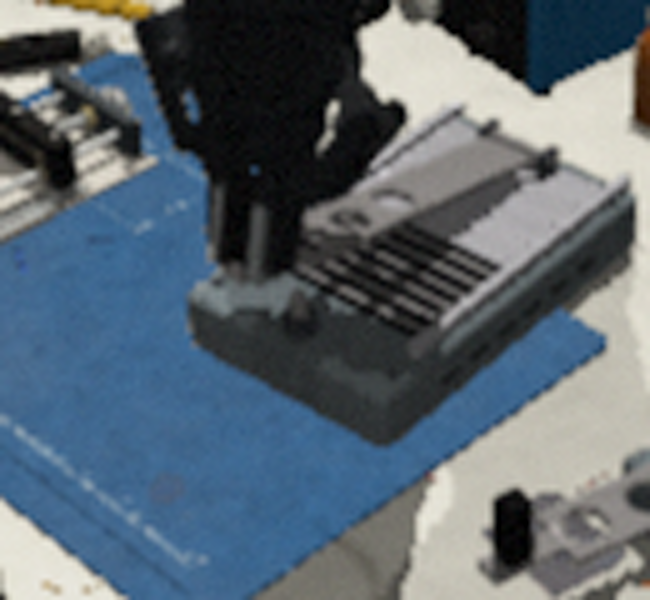

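The pin, at crop (300,310), is bare, just ahead of the fingers, and the shutter is back. I'll lower the stay along the same arc.

jog_arm --pt "-0.0001 0.001 0.0035 0 -1.05 0" --pt "-0.0001 0.001 0.0069 0 -2.1 0" --pt "-0.0005 0.001 0.0138 0 -4.2 0" --pt "-0.0011 0.001 0.0206 0 -6.3 0" --pt "-0.002 0.001 0.0275 0 -8.4 0" --pt "-0.0031 0.001 0.0343 0 -10.5 0" --pt "-0.0038 0.001 0.0375 0 -11.5 0" --pt "-0.0045 0.001 0.041 0 -12.6 0" --pt "-0.0045 0.001 0.041 0 -12.6 0" --pt "-0.0045 0.001 0.041 0 -12.6 0"

```text
time_s: 6.45
position: [0.4975, 0.3052, 0.0485]
tcp_rot: [-3.14, -0.001, -2.998]
contact_force: [-1.9, 1.5, 4.0]
gripper_width: 0.157
grip_force: 42.0
```

Height is back at 0.0485 with only 4 N, so it looks seated. Releasing and retreating upward.

jog_arm --pt "0 0 0 0 0 0" --pt "0 0 0 0 0 0" --pt "0 0 0 0 0 0" --pt "0 0 0 0 0 0" --pt "0 0 0 0 0 0" --pt "0 0 0 0 0 0" --pt "0 0 -0.02 0 0 0" --pt "0 0 -0.05 0 0 0" --pt "0 0 -0.09 0 0 0" --pt "0 0 -0.13 0 0 0" --pt "0.02 0.04 -0.15 0 0 0" --pt "0.04 0.08 -0.15 0 0 0" --pt "0.04 0.12 -0.15 0 0 0" --pt "0.04 0.16 -0.15 0 0 0" --pt "0.04 0.2 -0.15 0 0 0" --pt "0.04 0.2 -0.15 0 0 0" --pt "0.04 0.2 -0.15 0 0 0" --hand 0.05

```text
time_s: 8.15
position: [0.4289, 0.4989, 0.1977]
tcp_rot: [-3.141, -0.001, -2.996]
contact_force: [0.2, -0.0, 0.3]
gripper_width: 0.58
grip_force: 0.0
```

Run:
```python
from h import *
a=read_camera("top")[115:265,235:335];b=read_camera("scene")[140:260,235:355]
f=lambda x,k:cv2.resize(x,None,fx=k,fy=k,interpolation=cv2.INTER_CUBIC)
cv2.imwrite("pics/c4.png",np.hstack([f(a,3.2),f(b,4)]));s=sense();print(s["position"],s["contact_force"])
u=np.array([np.cos(.144),np.sin(.144)]);g=np.array([.4389,.2965])+.06*u
print("flat grip top expected top px",proj("top",[*g,.082]),"scene",proj("scene",[*g,.082]))
```

```text
[0.43044006 0.49684055 0.19801425] [-1.03608714 -1.12214313 -0.14091397]
flat grip top expected top px (np.float64(275.29506422368405), np.float64(219.27958880822317)) scene (np.float64(267.82730845621495), np.float64(197.38027105110618))
```

View pics/c4.png

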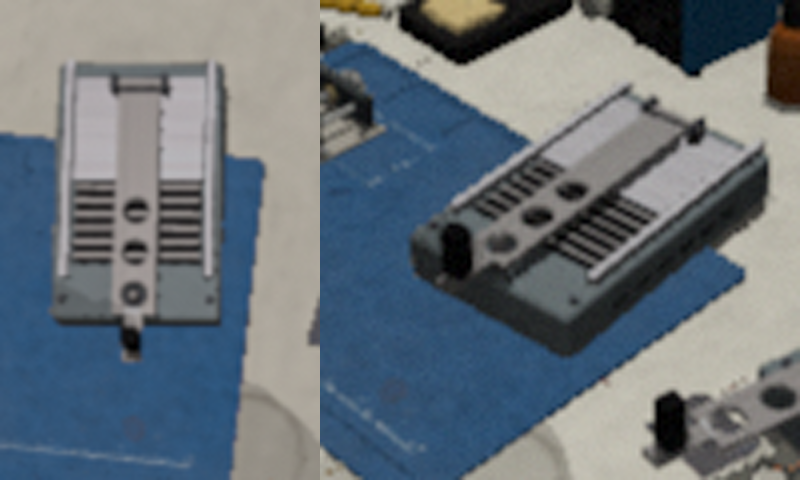

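The pin is centred in the end hole at top crop (133,293). The grip top in the scene view is at (269,196.5), against an expected flat position of (268,197.4), so the stay lies flat. The narrow absorber is unmoved.

```bash
python3 -c "
from bench import *
print(hand_in())"
```

```text
the job is handed in; nothing more can be done
None
```

The wide absorber is fully open with its stay lying flat and the end hole over the pin, the narrow absorber was left alone, and the job is handed in; the hand-in returned no verdict.

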